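# Reset the sprung jaw of the work holder to half open

### The job

The sprung jaw of the wooden work holder stands latched wide open. Press the pad of its catch lever down so that the jaw springs fully shut, then push the jaw back with the fingertips, without gripping it, past the first notch only, and let it go so that it comes back and stays latched half open for the next spoon blank. Leave the spoon blank, the sanding block and the ochre jar beside the holder alone.

Things in the scene. Friction and masses are not known exactly. Their poses are not given: they have to be found in the camera images.
- holder: Work holder fixed to the table, plywood base 260 x 110 x 18 mm. Origin: centre of its underside; x: the way the jaw opens (away from the robot), z up. In this frame: low wooden fence across the near end, x -130 to -110 mm, top 45 mm; two rails, |y| 20 to 33 mm, top 38 mm; steel hinge cheeks, x 34 to 56 mm, |y| up to 30 mm, top 60 mm.
- jaw (a joint): Jaw opening in m along holder +x: 0 shut, 0.070 end of travel. A spring pulls it shut, 3 N at 0 to 7 N at 0.070; passing a tooth under the catch adds about 3 N. Pushed beyond 0.034 and let go it returns to the half-open notch, 0.030; beyond 0.058 it may drop into the wide-open notch, 0.058 (its start), and the catch must be pressed again. Push to between 0.038 and 0.050.
- jaw_front: Near half of the jaw, an upright wooden plate 92 mm wide, 10 mm thick, z 21 to 83 mm above the table. Origin: centre of the plate's near face (towards robot and fence), z = 52 mm; axes as the holder's, -x out of the face. Push here towards +x with the fingertips above the 45 mm fence, some 55 to 60 mm above the table.
- jaw_back: The far half of the jaw plate. Origin: centre of its far face, 10 mm behind jaw_front's origin; axes as the holder's.
- catch (a joint): Angle of the catch lever in rad: 0 = at rest, 0.30 = pad pressed fully down. From about 0.17 it frees the jaw; a spring returns it. Freeing the wide-open jaw takes about 5 N at the pad.
- catch_pad (a point): Middle of the top of the catch lever's black finger pad, 28 mm (holder x) x 32 mm (y), on the holder's middle line, 66 mm above the table at rest; pressed fully it is 13 mm lower. The wide-open jaw plate stands 40 mm nearer the robot than this point, its top 17 mm higher.
- spoon_blank_0: Loose turned wooden spoon blank, 163 x 42 x 24 mm, lying on the table along the holder's left (+y) side. Origin: centre of its underside. To be left alone.
- sanding_block: Loose cork sanding block, 56 x 85 x 24 mm, on the table at the holder's right (-y) side, near the robot. Origin: centre of its underside. To be left alone.
- ochre_jar: Loose jar with a black cap, 39 mm across, 48 mm high, on the table at the holder's right (-y) side, farther off. Origin: centre of its underside. To be left alone.

How it is judged:
By the outcome, as a careful person would: the job done as asked, in the order asked, and still so for the second after the job is handed in, with the robot touching nothing.
It also fails if it takes over 51 s, if anything falls off the work surface, if the arm or the gripper's body presses on something with over 40 N, if the wrist force passes 120 N, or if a joint passes its speed limit or range.

### The arm

A 6-joint arm with a two-finger parallel gripper is mounted at the origin on a cart in front of the work surface, level with it; the furniture and walls round the work are solid. World frame = base frame: x ahead of the robot, y to its left, z up, the work surface at z = 0. Lengths are in m, angles in rad, forces in N, time in s.
With the tool pointing down it reaches from about 0.35 to 0.775 m from the base axis. Payload 7.3 kg.
Tool frame: the origin (TCP) lies at the very end of the fingers, on their centre line; the grasp point (between the pads) lies 19 mm behind it; z points along the fingers, y is the line along which they close (so a half turn about z gives the same grasp; the last joint's range is limited). The gripper opens to 92 mm and grips with 3 to 60 N. Pads are 19 mm wide; open, the fingers measure 130 mm over their backs; the gripper's body (75 mm by 190 mm) begins 47 mm behind the grasp point.
Start: joints at [1.11, 0.342, 1.524, -0, 1.275, -0.146], TCP at [0.163, 0.499, 0.227] pointing down, gripper open.
Joint ranges: [-2.53, 2.53], [-0.77, 2.02], [0.04, 2.7], [-1, 4.14], [0.28, 2.66], [-3.11, 3.11]. Speed limits (rad/s): [2.57, 2.57, 3.14, 3.14, 3.14, 3.14].

### API

Orientations are given as [roll, pitch, yaw] about the fixed x, y, z axes, in that order (R = Rz(yaw) Ry(pitch) Rx(roll)).
In Python, from cell import observe, read_camera, get_calibration, hand_in, search_frame gives the robot as it stands.
- The arm moves only by the tool step_arm, never from a script. Its argument "commands" is a list of rows, each an object with "translation": the shift along the tool's x, y, z in mm, a list of three; "roll": the turn about the tool's z in rad. In form: [{"translation": [x, y, z], "roll": roll}, ...]. A call has 1 to 20 rows; each row shifts and turns the commanded pose from where the row before left it, along the tool's axes as they then stand; what a row does not reach is not made up. A row lasts 1/12 s, in which the tool goes at most 41.7 mm and 7.16 degrees, less where a joint would pass 70% of its speed; a pose out of reach is approached as far as the arm can. A call is refused whole if a number of a shift passes 41.7 or a number of a turn 0.125, either way. A call with a gripper value outside its range is refused whole. "fingers" is the opening, from 0 (shut) to 1 (fully open), set as the call begins (left out, the last holds). The fingers move at their own pace and stop on an object; "grip_force" is the grip in N (left out, the last holds). Time passes only in rows, so rows that do not move let the fingers close. It gives the time, the measured TCP pose, the force, the opening and the grip force at its end, in the units of the state.
- observe(): the state, without advancing time (a new reading comes with each control period).
- read_camera(name): name is "scene" or "side" or "wrist"; returns the picture (384x512x3 uint8, red, green, blue); there is no depth.
- get_calibration(name): a dict with "camera_matrix" (3x3 intrinsics, pixels), "dist_coeffs" ([k1, k2, p1, p2, k3] as OpenCV has them; the pictures are not rectified), "world_from_camera" (4x4, takes a point from camera to world coordinates). Camera axes: x right, y up, looking along -z (the intrinsics and any distortion apply to the point x, -y, -z); pixel columns grow to the right and rows downward; lengths in m; the calibration is good to about 2 mm. A picture is of the moment at which its call begins: read the wrist's pose just before it. get_calibration takes no time and is no camera call; for the wrist camera it gives the pose at the moment of the call.
- hand_in(): hands the job in; it is judged then, once.
Trained networks look in the newest picture that a camera, given by its name, has taken for a name from the list of things; names that differ only in an ending like _2 or _b are one class to them, and where a whole thing is asked for, a point or a joint stands for the part that bears it (a point fixed in the world has none). Each returns a list of dicts, best first, with "confidence" (0 to 1); they miss things now and then, are a little off and sometimes report something else, mostly with a low value. They report only what shows in the picture. A call takes as long as a camera call.
- search_frame(camera, name): "at" ([x, y, z] in m, in world coordinates, good to about 4 mm: the middle of the surface that is visible of it).
The state is a dict: "time": time; "qpos": joint angles; "qvel": joint speeds; "joint_efforts": joint torques, N m; "tool_pos": TCP position; "tool_rot": TCP orientation; "contact_force": force on the tool from outside, world axes, zero at the start; "torque": the same for the moment, N m; "opening": finger opening in m; "grip_force": force on a finger pad.
Only numpy, scipy, OpenCV 4.12 (cv2) and the standard library are available. Lean on these libraries where they do the work, as an engineer would, in place of code of your own. Each camera call takes 0.05 s, during which the arm holds its last target. There are 200 camera calls.

## Working session

There is one attempt and no reset: what is moved stays moved. The work goes in short steps, Python scripts to look and compute and a tool call to move; the robot and the scene stay as the last step left them, time stands still between calls to the robot, and variables do not carry over. Pictures are saved under pics/ and viewed, at most 10 in all, crops included, and the job is handed in when it is done.

Besides the shell and the picture viewer there is one more tool, called after "Call:" as name(argument=value, ...) on one line, values as JSON. step_arm: Moves the arm, as the interface text tells. Its arguments: {"type":"object","properties":{"commands":{"type":"array"},"fingers":{"type":"number"},"grip_force":{"type":"number"}},"required":["commands"]}

```bash
mkdir -p pics; python3 - <<'E'
from cell import *
import cv2,numpy as np
o=observe();print(o['time'],o['tool_pos'],o['tool_rot'],o['opening'])
a=read_camera('scene');b=read_camera('side')
cv2.imwrite('pics/a.png',cv2.cvtColor(np.vstack([a,b])[:, :],cv2.COLOR_RGB2BGR)[:, :] if 0 else cv2.resize(cv2.cvtColor(np.hstack([a,b]),cv2.COLOR_RGB2BGR),(800,300)))
cv2.imwrite('pics/s.png',cv2.cvtColor(a,cv2.COLOR_RGB2BGR))
for c in('scene','side'):
  for n in('holder','jaw_front','jaw_back','catch_pad','spoon_blank_0','sanding_block','ochre_jar'):
    print(c,n,[(np.round(d['at'],3).tolist(),round(d['confidence'],2)) for d in search_frame(c,n)[:2]])
print(observe()['time'])
E
```

```text
0.0 [0.16233946 0.4988534  0.22605173] [-3.14009430e+00 -2.27206434e-04  2.82678416e+00] 0.09163225850556744
scene holder [([0.506, -0.071, 0.032], 0.95), ([0.475, 0.031, 0.02], 0.39)]
scene jaw_front [([0.497, -0.072, 0.054], 0.75)]
scene jaw_back [([0.51, -0.081, 0.079], 0.5)]
scene catch_pad [([0.57, -0.038, 0.057], 0.63), ([0.51, -0.082, 0.08], 0.45)]
scene spoon_blank_0 [([0.474, 0.033, 0.017], 0.86)]
scene sanding_block [([0.527, -0.182, 0.026], 0.7)]
scene ochre_jar [([0.636, -0.145, 0.041], 0.85)]
side holder [([0.539, -0.028, 0.034], 0.72)]
side jaw_front [([0.504, -0.046, 0.052], 0.73), ([0.549, -0.179, 0.023], 0.33)]
side jaw_back [([0.5, -0.046, 0.051], 0.74)]
side catch_pad [([0.574, -0.037, 0.053], 0.53)]
side spoon_blank_0 [([0.475, 0.048, 0.016], 0.84), ([0.54, -0.03, 0.034], 0.63)]
side sanding_block [([0.55, -0.182, 0.026], 0.52)]
side ochre_jar [([0.652, -0.115, 0.029], 0.74)]
0.8
```

View pics/a.png

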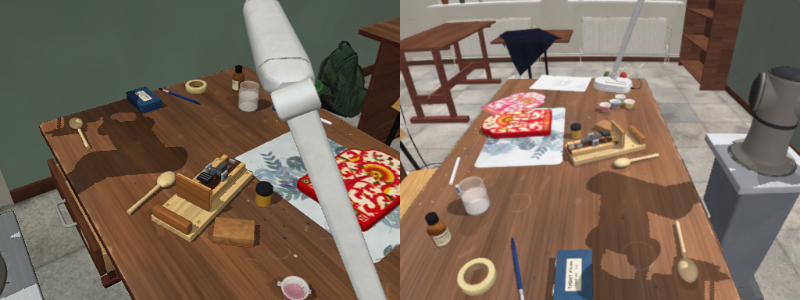

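```bash
python3 - <<'E'
from cell import *
import cv2,numpy as np
a=cv2.imread('pics/s.png')[190:330,170:350]
b=cv2.cvtColor(read_camera('side'),cv2.COLOR_RGB2BGR)[130:230,190:350]
cv2.imwrite('pics/c.png',cv2.resize(a,(720,560),interpolation=cv2.INTER_CUBIC))
cv2.imwrite('pics/d.png',cv2.resize(b,(800,500),interpolation=cv2.INTER_CUBIC))
E
```

```text
(no output)
```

View pics/c.png

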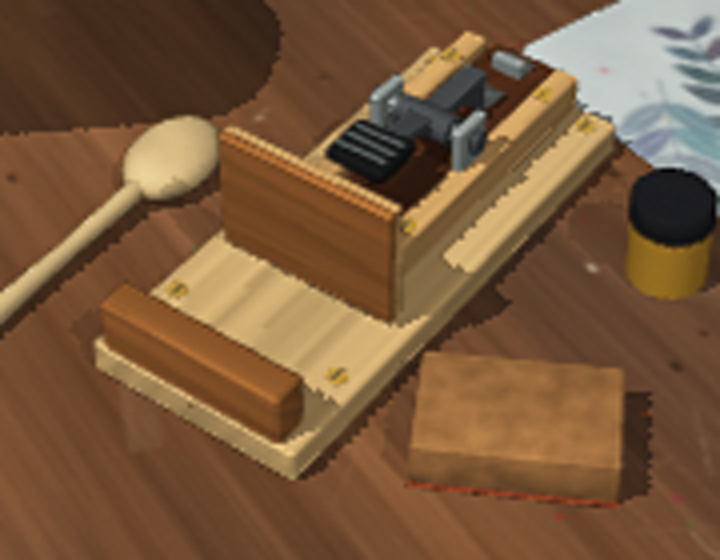

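View pics/d.png

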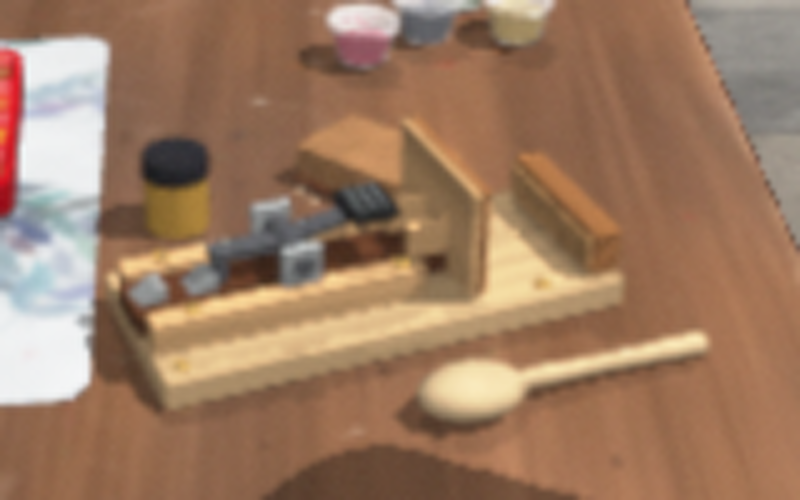

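```bash
cat > fit.py <<'E'
from cell import *
import cv2,numpy as np
from scipy.optimize import least_squares
def proj(c,P):
  K=get_calibration(c);W=np.linalg.inv(np.array(K['world_from_camera']))
  Q=P@W[:3,:3].T+W[:3,3];Q=Q*[1,-1,-1]
  return cv2.projectPoints(Q,np.zeros(3),np.zeros(3),np.array(K['camera_matrix']),np.array(K['dist_coeffs']))[0][:,0]
def world(p,h):
  c,s=np.cos(p[2]),np.sin(p[2]);h=np.array(h,float)
  return h@np.array([[c,s,0],[-s,c,0],[0,0,1]])+[p[0],p[1],0]
E
python3 - <<'E'
from fit import *
S=[((-130,55,18),97,343),((-130,55,0),98,368),((-130,-55,18),295,455),((-130,-55,0),297,478),((130,-55,18),614,125),(('j',46,83),222,140),(('j',-46,83),393,218),(('j',-46,21),392,318),(('p',0,66),371,149)]
D=[((130,55,0),168,408),((130,55,18),163,385),((-130,55,18),622,276),((-130,55,0),620,300),((130,-55,18),110,278),(('p',0,66),367,201)]
def res(p):
  r=[]
  for c,L,s,o in(('scene',S,4,(170,190)),('side',D,5,(190,130))):
    H=[[{'j':p[3],'p':p[4]}[h[0]] if isinstance(h[0],str) else h[0]/1e3,h[1]/1e3,h[2]/1e3] for h,_,_ in L]
    uv=np.array([[u,v] for _,u,v in L])/s+o
    r.append(proj(c,world(p,H))-uv)
  return np.vstack(r).ravel()
f=least_squares(res,[.53,-.055,.3,-.05,0],loss='soft_l1')
print(f.x.round(4),f.fun.reshape(-1,2).round(1).tolist())
p=f.x;print('jaw',world(p,[[p[3],0,.052]]),'pad',world(p,[[p[4],0,.066]]))
o=observe();print(o['tool_pos'],o['tool_rot'],o['time'])
E
```

```text
[ 0.5435 -0.0515  0.3819 -0.0494 -0.0021] [[-1.3, -0.4], [-0.7, 0.7], [0.5, 0.3], [0.3, 2.0], [0.9, -1.4], [-0.8, -1.6], [0.1, -0.4], [0.2, 1.5], [-0.6, -0.9], [-0.6, 1.0], [0.1, -0.3], [0.2, -0.2], [-0.0, 0.5], [-2.1, -1.2], [-0.1, -1.1]]
jaw [[ 0.49764255 -0.06992873  0.052     ]] pad [[ 0.5414898  -0.05232104  0.066     ]]
[0.16253035 0.49922512 0.22675134] [3.14149306e+00 1.11754609e-06 2.82680006e+00] 0.85
```

Call:
step_arm(commands=[{"translation":[-29.5,-22.6,0],"roll":0},{"translation":[-29.5,-22.6,0],"roll":0},{"translation":[-29.5,-22.6,0],"roll":0},{"translation":[-29.5,-22.6,0],"roll":0},{"translation":[-29.5,-22.6,0],"roll":0},{"translation":[-29.5,-22.6,0],"roll":0},{"translation":[-29.5,-22.6,0],"roll":0},{"translation":[-29.5,-22.6,0],"roll":0},{"translation":[-29.5,-22.6,0],"roll":0},{"translation":[-29.5,-22.6,0],"roll":0},{"translation":[-29.5,-22.6,0],"roll":0},{"translation":[-29.5,-22.6,0],"roll":0},{"translation":[-29.5,-22.6,0],"roll":0},{"translation":[-29.5,-22.6,0],"roll":0},{"translation":[-29.5,-22.6,0],"roll":0},{"translation":[-29.5,-22.6,0],"roll":0},{"translation":[-29.5,-22.6,0],"roll":0},{"translation":[-29.5,-22.6,0],"roll":0}], fingers=0, grip_force=10)

```text
time: 2.35
tool_pos: [0.5423, -0.0538, 0.2268]
tool_rot: [3.141, 0.0, 2.826]
contact_force: [0.2, 1.7, 0.5]
opening: 0.0007
grip_force: 0.0
```

Call:
step_arm(commands=[{"translation":[0,0,0],"roll":-0.1},{"translation":[0,0,0],"roll":-0.1},{"translation":[0,0,0],"roll":-0.1},{"translation":[0,0,0],"roll":-0.1},{"translation":[0,0,0],"roll":-0.1},{"translation":[0,0,0],"roll":-0.1},{"translation":[0,0,0],"roll":-0.1},{"translation":[0,0,0],"roll":0},{"translation":[0,0,0],"roll":0},{"translation":[0,0,0],"roll":0}])

```text
time: 3.18
tool_pos: [0.5415, -0.052, 0.2267]
tool_rot: [3.141, 0.0, -2.759]
contact_force: [0.7, 0.1, 0.4]
opening: 0.0004
grip_force: 0.0
```

```bash
python3 - <<'E'
from fit import *
o=observe();print(o['tool_pos'],o['tool_rot'],o['time'],o['contact_force'])
a=read_camera('wrist')
p=[.5435,-.0515,.3819]
H=[[-.0021,0,.066],[-.0494,.046,.083],[-.0494,-.046,.083],[-.13,.055,.018],[-.13,-.055,.018],[.13,.055,.018],[.13,-.055,.018]]
a=cv2.cvtColor(a,cv2.COLOR_RGB2BGR)
for u in proj('wrist',world(p,H)): print(u.round()); cv2.circle(a,tuple(int(t) for t in np.clip(u,-999,999)),3,(0,0,255),1)
cv2.imwrite('pics/w.png',a)
for n in('catch_pad','jaw_front','jaw_back','holder'): print(n,[(np.round(d['at'],3).tolist(),round(d['confidence'],2)) for d in search_frame('wrist',n)[:2]])
E
```

```text
[ 0.54147271 -0.0519769   0.22668907] [ 3.14147206e+00  1.77967457e-05 -2.75921515e+00] 3.1833 [0.66508111 0.10708815 0.35047715]
[252. 166.]
[305. 117.]
[198. 117.]
[307.  30.]
[196.  30.]
[298. 265.]
[206. 265.]
catch_pad [([0.552, -0.044, 0.068], 0.92), ([0.512, -0.058, 0.052], 0.75)]
jaw_front [([0.5, -0.07, 0.079], 0.85)]
jaw_back [([0.508, -0.066, 0.08], 0.67)]
holder [([0.503, -0.067, 0.019], 0.87)]
```

View pics/w.png

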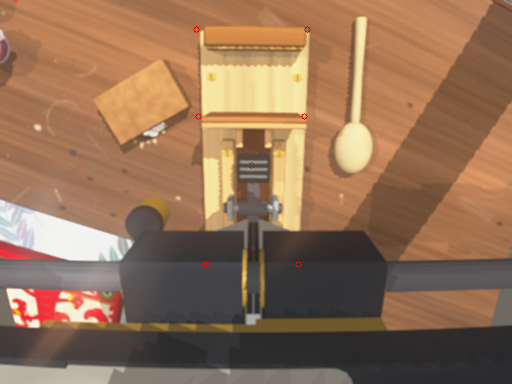

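Call:
step_arm(commands=[{"translation":[0,0,30]},{"translation":[0,0,30]},{"translation":[0,0,30]},{"translation":[0,0,30]},{"translation":[0,0,20]},{"translation":[0,0,8]},{"translation":[0,0,0]},{"translation":[0,0,4]},{"translation":[0,0,4]},{"translation":[0,0,4]},{"translation":[0,0,4]},{"translation":[0,0,4]},{"translation":[0,0,2]},{"translation":[0,0,0]},{"translation":[0,0,0]},{"translation":[0,0,0]}])

```text
invalid input
```

```bash
python3 - <<'E'
from fit import *
a=cv2.cvtColor(read_camera('scene'),cv2.COLOR_RGB2BGR)
cv2.imwrite('pics/e.png',cv2.resize(a[150:340,140:400],(780,570)))
E
```

```text
(no output)
```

View pics/e.png

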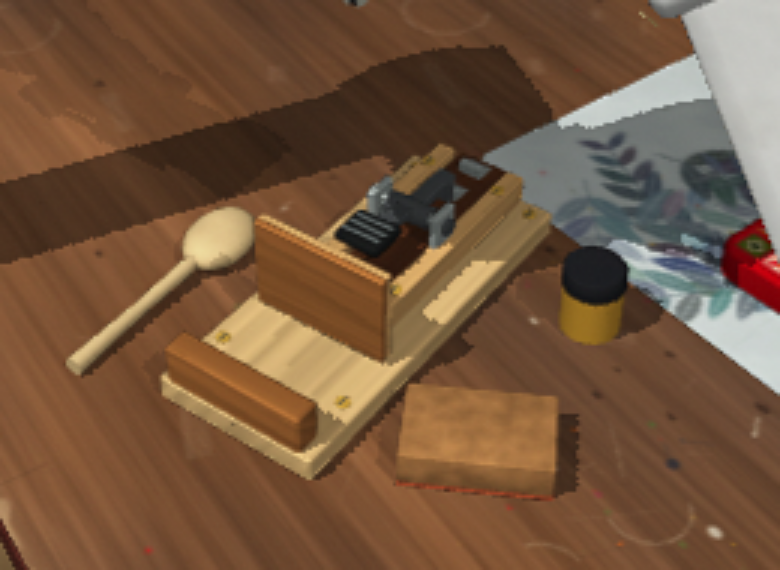

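The picture shows the jaw still wide open (plate at about 320,290), because that call was refused for rows without a roll. I'm sending it again with roll included.

Call:
step_arm(commands=[{"translation":[0,0,30],"roll":0},{"translation":[0,0,30],"roll":0},{"translation":[0,0,30],"roll":0},{"translation":[0,0,30],"roll":0},{"translation":[0,0,20],"roll":0},{"translation":[0,0,8],"roll":0},{"translation":[0,0,0],"roll":0},{"translation":[0,0,4],"roll":0},{"translation":[0,0,4],"roll":0},{"translation":[0,0,4],"roll":0},{"translation":[0,0,4],"roll":0},{"translation":[0,0,4],"roll":0},{"translation":[0,0,2],"roll":0},{"translation":[0,0,0],"roll":0},{"translation":[0,0,0],"roll":0},{"translation":[0,0,0],"roll":0}])

```text
time: 4.82
tool_pos: [0.5414, -0.0522, 0.0571]
tool_rot: [-3.141, -0.0, -2.756]
contact_force: [-3.6, -1.5, 3.7]
opening: 0.0008
grip_force: 2.6
```

```bash
python3 - <<'E'
from fit import *
a=cv2.cvtColor(read_camera('scene'),cv2.COLOR_RGB2BGR)
cv2.imwrite('pics/f.png',cv2.resize(a[150:340,140:400],(780,570)))
E
```

```text
(no output)
```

View pics/f.png

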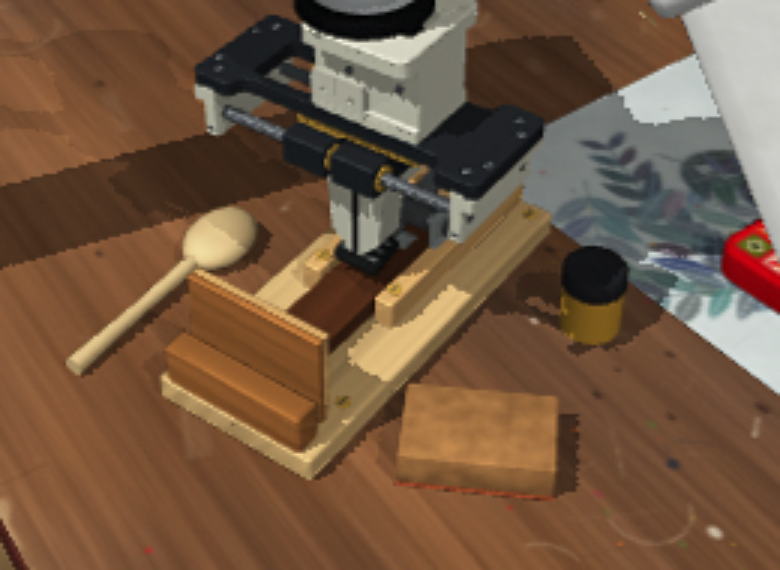

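The jaw now stands shut against the fence (plate at about 258,335) and its neighbours are untouched. Next I'll rise, go back past the fence, and lower the fingertips there.

Call:
step_arm(commands=[{"translation":[0,0,-25],"roll":0},{"translation":[0,0,-30],"roll":0},{"translation":[0,0,-30],"roll":0},{"translation":[30,0,0],"roll":0},{"translation":[30,0,0],"roll":0},{"translation":[30,0,0],"roll":0},{"translation":[30,0,0],"roll":0},{"translation":[30,0,0],"roll":0},{"translation":[0,0,0],"roll":0},{"translation":[0,0,22],"roll":0},{"translation":[0,0,30],"roll":0},{"translation":[0,0,30],"roll":0},{"translation":[0,0,0],"roll":0},{"translation":[0,0,0],"roll":0},{"translation":[0,0,0],"roll":0}])

```text
time: 6.12
tool_pos: [0.4037, -0.1085, 0.0607]
tool_rot: [-3.141, 0.001, -2.756]
contact_force: [0.2, -0.6, 0.5]
opening: 0.0007
grip_force: 0.0
```

```bash
cat > st.py <<'E'
from fit import *
o=observe();p=o['tool_pos'];c,s=np.cos(.3819),np.sin(.3819);d=p[:2]-np.array([.5435,-.0515])
print(o['time'],'holder xy mm',(1e3*np.array([c*d[0]+s*d[1],-s*d[0]+c*d[1]])).round(1),'z',p[2],o['tool_rot'],o['contact_force'].round(1) if hasattr(o['contact_force'],'round') else o['contact_force'])
E
python3 st.py
```

```text
6.1167 holder xy mm [-151.    -0.8] z 0.06073813449533036 [-3.14052809e+00  1.49070309e-03 -2.75623724e+00] [ 0.2 -0.6  0.5]
```

Call:
step_arm(commands=[{"translation":[-10,0,3],"roll":0},{"translation":[-10,0,0],"roll":0},{"translation":[-8,0,0],"roll":0},{"translation":[-5,0,0],"roll":0},{"translation":[-5,0,0],"roll":0},{"translation":[-5,0,0],"roll":0},{"translation":[-5,0,0],"roll":0},{"translation":[-5,0,0],"roll":0},{"translation":[-5,0,0],"roll":0},{"translation":[-5,0,0],"roll":0},{"translation":[-5,0,0],"roll":0},{"translation":[-4,0,0],"roll":0},{"translation":[-4,0,0],"roll":0},{"translation":[0,0,0],"roll":0},{"translation":[0,0,0],"roll":0}])

```text
time: 7.37
tool_pos: [0.4726, -0.08, 0.0567]
tool_rot: [3.141, -0.001, -2.756]
contact_force: [-5.0, -4.0, 1.9]
opening: 0.0005
grip_force: 2.7
```

```bash
python3 st.py; python3 - <<'E'
from fit import *
a=cv2.cvtColor(read_camera('scene'),cv2.COLOR_RGB2BGR)[190:330,170:350]
a=cv2.resize(a,(720,560),interpolation=cv2.INTER_CUBIC)
p=[.5435,-.0515,.3819]
for o,col in((.03,(0,255,0)),(.038,(0,0,255)),(.05,(255,0,0))):
  x=-.0494-.058+o
  uv=(proj('scene',world(p,[[x,.046,.083],[x,-.046,.083],[x,-.046,.021]]))-[170,190])*4
  cv2.polylines(a,[uv.astype(np.int32)],False,col,1)
cv2.imwrite('pics/g.png',a)
E
```

```text
7.3667 holder xy mm [-76.4  -0. ] z 0.05667678369271825 [ 3.14143042e+00 -1.18070837e-03 -2.75630616e+00] [-5.  -4.   1.9]
```

View pics/g.png

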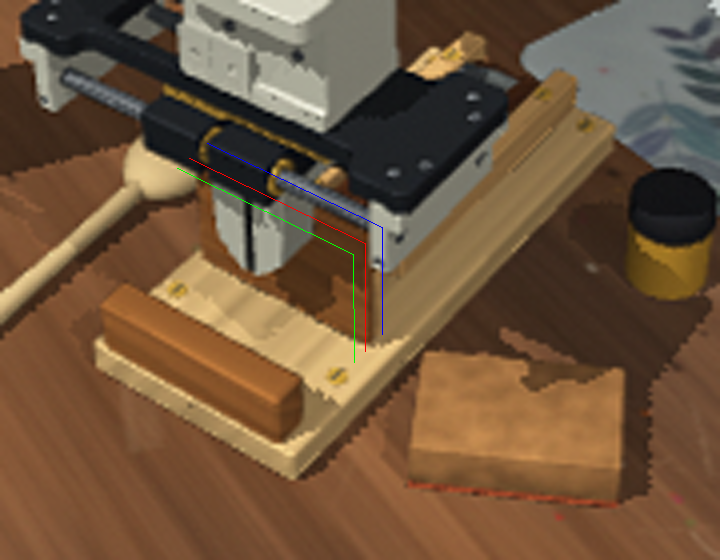

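The plate's lower right edge, at about (367,345), sits on or just past the 0.038 line. The fingertip position gives about 0.040, so I'll push 3 mm more and then retreat.

Call:
step_arm(commands=[{"translation":[-3,0,0],"roll":0},{"translation":[0,0,0],"roll":0},{"translation":[0,0,0],"roll":0},{"translation":[5,0,0],"roll":0},{"translation":[5,0,0],"roll":0},{"translation":[5,0,0],"roll":0},{"translation":[5,0,0],"roll":0},{"translation":[10,0,0],"roll":0},{"translation":[20,0,0],"roll":0},{"translation":[20,0,0],"roll":0},{"translation":[20,0,0],"roll":0},{"translation":[0,0,0],"roll":0},{"translation":[0,0,-30],"roll":0},{"translation":[0,0,-30],"roll":0},{"translation":[0,0,-30],"roll":0},{"translation":[0,0,-30],"roll":0},{"translation":[0,0,0],"roll":0}])

```text
time: 8.83
tool_pos: [0.3953, -0.1137, 0.1818]
tool_rot: [-3.134, 0.008, -2.756]
contact_force: [1.3, -1.0, 0.6]
opening: 0.0001
grip_force: 0.0
```

```bash
python3 st.py; python3 - <<'E'
from fit import *
a=cv2.cvtColor(read_camera('scene'),cv2.COLOR_RGB2BGR)[190:330,170:350]
a=cv2.resize(a,(720,560),interpolation=cv2.INTER_CUBIC)
p=[.5435,-.0515,.3819]
for o,col in((.03,(0,255,0)),(.0,(0,0,255)),(.058,(255,0,0))):
  x=-.0494-.058+o
  uv=(proj('scene',world(p,[[x,.046,.083],[x,-.046,.083],[x,-.046,.021]]))-[170,190])*4
  cv2.polylines(a,[uv.astype(np.int32)],False,col,1)
cv2.imwrite('pics/h.png',a)
E
```

```text
8.8333 holder xy mm [-160.7   -2.5] z 0.18181030986448232 [-3.13376911  0.00764642 -2.75618934] [ 1.3 -1.   0.6]
```

View pics/h.png

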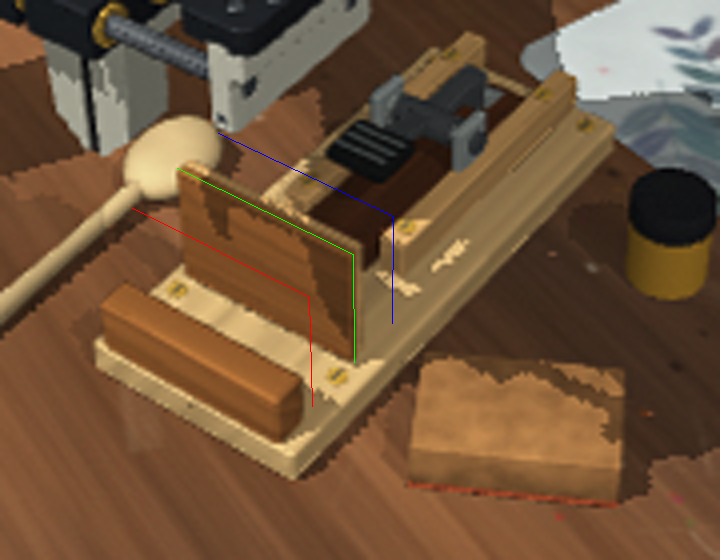

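The jaw sits right on the 0.030 line (top edge from 180,170 to 355,250). The arm is clear and the neighbours haven't moved.

```bash
python3 -c "
from cell import *
print(hand_in())"
```

```text
the job is handed in; nothing more can be done
None
```

The jaw was released fully shut, then pushed back and left latched at the half-open notch (0.030 by the camera check). The spoon blank, sanding block and jar were untouched, and the job was handed in at about 9 s.

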